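Lay out the extraction bench

ROBOT

A 7-joint arm with a two-finger parallel gripper is mounted at the origin on the work surface. World frame = base frame: x ahead of the robot, y to its left, z up, the work surface at z = 0. Lengths are in m, angles in rad, forces in N, time in s.
With the tool pointing down it reaches from about 0.425 to 0.875 m from the base axis. Payload 9.9 kg.
Tool frame: the origin (TCP) lies at the very end of the fingers, on their centre line; the grasp point (between the pads) lies 19 mm behind it; z points along the fingers, y is the line along which they close (so a half turn about z gives the same grasp; the last joint's range is limited). The gripper opens to 85 mm and grips with 20 to 120 N. Pads are 22 mm wide; open, the fingers measure 114 mm over their backs; the gripper's body (76 mm by 85 mm) begins 54 mm behind the grasp point. The pads swing forward as they close: fully open they stand 13 mm farther back than shut.
Start: joints at [-1.375, 0.576, 0.025, 1.437, -0.015, 1.129, -0.057], TCP at [0.186, 0.649, 0.231] pointing down, gripper open.
Joint ranges: [-2.76, 2.76], [-0.34, 2.15], [-1.52, 1.57], [0.19, 2.46], [-1.09, 4.23], [0.17, 1.99], [-2.82, 2.82]. Speed limits (rad/s): [2.22, 2.22, 3.01, 3.01, 3.14, 3.14, 3.14].

INTERFACE

Orientations are given as a 3x3 rotation matrix whose columns are the frame's x, y, z axes.
In Python, from plant import sense, get_image, job_done, search_frame, trace, place_of gives the robot as it stands.
- The arm moves only by the tool step_arm, never from a script. Its argument "motion" is text: rows parted by semicolons, each of 6 numbers parted by spaces: the shift along the world's x, y, z in cm, then the turn, a rotation vector about the world's x, y, z in degrees. In form: tx ty tz wx wy wz; .... A call has 1 to 10 rows; each row is the pose to reach, as a shift and turn from the pose commanded when the call began; what a row does not reach only later rows make up. A row lasts 1/8 s, in which the tool goes at most 62.5 mm and 10.7 degrees, less where a joint would pass 70% of its speed; a pose out of reach is approached as far as the arm can. A call with a gripper value outside its range is refused whole. "grip" is the finger opening in cm, from 0 to 8.54, set as the call begins (left out, the last holds). The fingers move at their own pace and stop on an object; "grip_force" is the grip in N (left out, the last holds). Time passes only in rows, so rows that repeat a pose let the fingers close. It gives the time, the measured TCP pose, the force, the opening and the grip force at its end, in the units of the state.
- sense(): the state, without advancing time (a new reading comes with each control period).
- get_image(name): name is "side" or "top" or "wrist"; returns a dict with "image" (420x560x3 uint8, red, green, blue), "fx", "fy", "cx", "cy" (pixels), "R" (3x3) and "t" (3): a world point X has camera coordinates R X + t. Camera axes: x right, y down, z forward; pixel columns grow to the right and rows downward; lengths in m; the calibration is good to about 2 mm. A picture is of the moment at which its call begins. There is no depth.
- job_done(): hands the job in; it is judged then, once.
Trained networks look in the newest picture that a camera, given by its name, has taken for a name from the list of things; names that differ only in an ending like _2 or _b are one class to them, and where a whole thing is asked for, a point or a joint stands for the part that bears it (a point fixed in the world has none). Each returns a list of dicts, best first, with "score" (0 to 1); they miss things now and then, are a little off and sometimes report something else, mostly with a low value. They report only what shows in the picture. A call takes as long as a camera call.
- search_frame(camera, thing): "xyz" ([x, y, z] in m, in world coordinates, good to about 4 mm: the middle of the surface that is visible of it).
- trace(camera, thing): "pixels" (420x560 bool, what is visible of it).
- place_of(camera, thing): "xyz" ([x, y, z] in m, in world coordinates, good to about 4 mm: a listed point, or the origin of a listed thing).
The state is a dict: "t": time; "joints": joint angles; "qvel": joint speeds; "joint_efforts": joint torques, N m; "position": TCP position; "tcp_rot": TCP orientation; "ft_force": force on the tool from outside, world axes, zero at the start; "torque": the same for the moment, N m; "gripper_width": opening from 0.0 (shut) to 1.0 (fully open); "gripper_force": force on a finger pad.
Only numpy, scipy, OpenCV 4.12 (cv2) and the standard library are available. Lean on these libraries where they do the work, as an engineer would, in place of code of your own. Each camera call takes 0.05 s, during which the arm holds its last target. There are 200 camera calls.

TASK

Lay out the bench mat for an extraction run; left, right, front and behind are as seen from the robot, along the edges of the mat. Set the blue tip box midway between the orange tube rack and the white stirrer, in line with them and with its long sides parallel to the rack's long sides, and then the yellow strip-tube block centred on top of it, lengthwise along the box. Stand the white beaker centred on the stirrer's round plate, and stand the amber bottle on the mat behind the orange rack, centred on it with a gap of about 3 cm, leaving the green-capped white bottle and the marker pen where they are.

Things in the scene. Friction and masses are not known exactly. Their poses are not given: they have to be found in the camera images.
- tipbox_c (a point): Blue pipette-tip box, closed, loose: 95 mm long (its x), 60 mm wide (its y), 45 mm high (z up), flat top with rows of pale dots, 110 g. Point: its centre, 22.5 mm above its underside. It starts on the bare bench beside the mat and is taken from above across its 60 mm width.
- strip_c (a point): Yellow strip-tube block, loose: 80 mm long (its x), 30 mm wide (its y), 24 mm high, row of eight white dots on its flat top, 40 g. Point: its centre, 12 mm above its underside. It starts on the bare bench beside the mat.
- beaker_c (a point): Small white plastic beaker, open top, loose, upright: 70 mm high, outer diameter 54 mm at the foot and 58 mm at the rim, 3 mm wall, 60 g. Point: on its axis, 35 mm above its underside. It starts on the bare bench beside the mat; take it from outside across its diameter.
- amber_c (a point): Amber (dark brown) reagent bottle with white label and blue cap, standing alone (not one of the taller ones in the orange bin at the back), loose, upright: body 52 mm in diameter up to 58 mm, shoulder to 70 mm, cap 32 mm in diameter from 73 to 91 mm, total height 91 mm, 160 g. Point: on its axis, 45.5 mm above its underside. It starts on the bare bench beside the mat.
- mat: Pale green-grey bench mat, fixed: 250 mm deep (its x, pointing away from the robot), 410 mm wide (its y, to the robot's left), 2 mm thick, somewhat turned. Origin: centre of its underside, on the bench. The tube rack and the stirrer are on it, both 50 mm nearer to the robot than its centre, one 140 mm left and the other 140 mm right of its middle line; which is on which side changes. So the point midway between them lies 50 mm in front of the mat's centre.
- rack: Orange tube rack with dark holes and a few pale tubes, fixed on the mat: 120 mm deep (its x, the long sides, pointing away from the robot along the mat's x), 100 mm wide (its y, along the mat's y), 30 mm high, tubes stand up to 40 mm. Origin: centre of its underside, 2 mm above the bench (on the mat).
- stirrer: White magnetic stirrer with a grey round plate on top and a black knob on the side facing the robot, fixed on the mat: 120 mm deep (its x, away from the robot), 100 mm wide (its y), casing 44 mm high; plate 86 mm in diameter, centred, its top 50 mm above the stirrer's underside. Origin: centre of its underside, 2 mm above the bench (on the mat).
- whitebottle_c (a point): Bystander: small white bottle with green cap, loose, 34 mm in diameter, 60 mm high, standing at the back middle of the mat. Point: its centre, 30 mm above its underside. To be left alone.
- pen_c (a point): Bystander: black marker pen with red cap, loose, 130 mm long (its x), 13 mm thick, lying on the bench at the robot's right. Point: its centre. To be left alone.

How it is judged:
On the way, in this order (a step that is already met when the one before it is completed fails the run):
1. the tip box stands midway between rack and stirrer, parallel to the rack (x of tipbox_c in the frame of mat between -0.065 and -0.035 m and y of tipbox_c in the frame of mat between -0.015 and 0.015 m and z of tipbox_c in the frame of mat between 0.0195 and 0.0295 m and angle between the x axis of tipbox_c and the x axis of mat, either way round below 0.2 rad and angle between tipbox_c's own z axis and vertical below 0.1 rad and linear speed of tipbox below 0.02 m/s), for 0.2 s.
2. the strip-tube block lies centred on the tip box, lengthwise, the box still in place (all of step 1 and horizontal distance between strip_c and tipbox_c below 0.012 m and angle between the x axis of strip_c and the x axis of tipbox_c, either way round below 0.2 rad and angle between strip_c's own z axis and vertical below 0.1 rad and z of strip_c in the frame of tipbox_c between 0.0295 and 0.0395 m and linear speed of strip below 0.02 m/s), for 0.2 s.
At the end, for the whole second after the job is handed in: Tip box midway between rack and stirrer (15 mm each way, 0.2 rad), strip block centred on it (12 mm, 0.2 rad), beaker upright centred on the stirrer plate (12 mm), amber bottle upright behind the rack (15 mm off its middle line, gap 15 to 45 mm), all at rest (all of step 2 and horizontal distance between beaker_c and stirrer below 0.012 m and angle between each of beaker_c, amber_c's own z axis and vertical below 0.1 rad and z of beaker_c in the frame of stirrer between 0.08 and 0.09 m and x of amber_c in the frame of rack between 0.101 and 0.131 m and y of amber_c in the frame of rack between -0.015 and 0.015 m and z of amber_c in the frame of rack between 0.0405 and 0.0505 m and linear speed of each of beaker, amber below 0.02 m/s); the robot touches nothing.
It fails at once if the green-capped white bottle is disturbed (shifted by more than 20 mm) (distance of whitebottle_c from where it was at the start of the episode above 0.02 m).
It fails at once if the marker pen is disturbed (shifted by more than 20 mm) (distance of pen_c from where it was at the start of the episode above 0.02 m).
It also fails if it takes over 118 s, if anything falls off the work surface, if the arm or the gripper's body presses on something with over 40 N, if the wrist force passes 120 N, or if a joint passes its speed limit or range.

## Working session

There is one attempt and no reset: what is moved stays moved. The work goes in short steps, Python scripts to look and compute and a tool call to move; the robot and the scene stay as the last step left them, time stands still between calls to the robot, and variables do not carry over. Pictures are saved under pics/ and viewed, at most 14 in all, crops included, and the job is handed in when it is done.

Besides the shell and the picture viewer there is one more tool, called after "Emit:" as name(argument=value, ...) on one line, values as JSON. step_arm: Moves the arm, as the interface text tells. Its arguments: {"type":"object","properties":{"motion":{"type":"string"},"grip":{"type":"number"},"grip_force":{"type":"number"}},"required":["motion"]}

```bash
mkdir -p pics
cat > h.py <<'E'
import numpy as np, cv2
from plant import *
def save(c,n):
    d=get_image(c); cv2.imwrite('pics/'+n,d['image'][:,:,::-1]); return d
def ray(d,u,v,z):
    R=np.array(d['R']);t=np.array(d['t']);c=-R.T@t
    r=R.T@np.array([(u-d['cx'])/d['fx'],(v-d['cy'])/d['fy'],1]); return c+r*(z-c[2])/r[2]
def rect(d,m,z):
    m=np.asarray(m,np.uint8); k,l,s,_=cv2.connectedComponentsWithStats(m); i=1+np.argmax(s[1:,4])
    ct=cv2.findContours((l==i).astype(np.uint8),0,2)[0][0].reshape(-1,2)
    P=np.array([ray(d,u,v,z)[:2] for u,v in ct],np.float32)*1000
    (c,w,a)=cv2.minAreaRect(P); 
    if w[0]<w[1]: a+=90; w=w[::-1]
    return np.round(c,1),np.round(w,1),round((a+90)%180-90,1)  # mm, long-axis angle deg
E
python3 - <<'E'
from h import *
s=sense(); print(s['t'],s['position'],s['tcp_rot'])
d=save('top','t0.png'); save('side','s0.png')
for n in 'tipbox_c strip_c beaker_c amber_c mat rack stirrer whitebottle_c pen_c'.split():
    for c in ('top','side'):
        for r in place_of(c,n)[:2]: print(n,c,np.round(r['xyz'],3),round(r['score'],2))
d=get_image('top')
for n,z in (('tipbox_c',.045),('strip_c',.024),('mat',.002),('rack',.032),('stirrer',.046),('pen_c',.0065)):
    r=trace('top',n)
    if r: print(n,r[0]['score'],rect(d,r[0]['pixels'],z))
E
```

```text
0.0 [0.18629267 0.64827793 0.23043803] [[-9.61128640e-01  2.76100714e-01 -3.65904720e-04]
 [ 2.76100934e-01  9.61127185e-01 -1.67590122e-03]
 [-1.11036548e-04 -1.71178329e-03 -9.99998529e-01]]
tipbox_c top [ 0.423 -0.362  0.02 ] 0.8
tipbox_c side [ 0.424 -0.362  0.021] 0.65
strip_c top [ 0.582 -0.356  0.012] 0.83
strip_c top [ 0.49  -0.47   0.006] 0.43
beaker_c top [0.595 0.359 0.033] 0.66
beaker_c side [0.6   0.36  0.034] 0.98
amber_c top [0.436 0.365 0.042] 0.87
amber_c side [0.437 0.369 0.049] 0.91
amber_c side [0.597 0.358 0.035] 0.71
mat top [ 0.573 -0.03  -0.005] 0.65
mat side [ 0.575 -0.027  0.001] 0.61
mat side [ 0.661 -0.017  0.032] 0.15
rack top [ 0.526 -0.169  0.005] 0.84
rack side [ 0.523 -0.168  0.002] 0.63
rack side [ 0.493 -0.467  0.011] 0.22
stirrer top [0.522 0.112 0.001] 0.97
stirrer side [0.524 0.11  0.002] 0.58
whitebottle_c top [ 0.524 -0.166  0.005] 0.27
whitebottle_c side [ 0.664 -0.02   0.033] 0.58
pen_c top [ 0.492 -0.473  0.006] 0.73
pen_c side [ 0.494 -0.468  0.013] 0.96
tipbox_c 0.55 (array([ 423.8, -353.9]), array([98.9, 73.5]), -24.0)
strip_c 0.96 (array([ 583.2, -353.4]), array([83.8, 36.6]), 68.5)
mat 0.82 (array([572.8, -28.1]), array([412.3, 255.7]), -88.9)
rack 0.9 (array([ 527.1, -167.9]), array([121.8, 103.8]), 0.8)
stirrer 0.63 (array([515.1, 110.3]), array([131.4, 103.2]), -0.0)
pen_c 0.83 (array([ 491.1, -471. ]), array([125.5,  16. ]), 0.9)
```

View pics/t0.png

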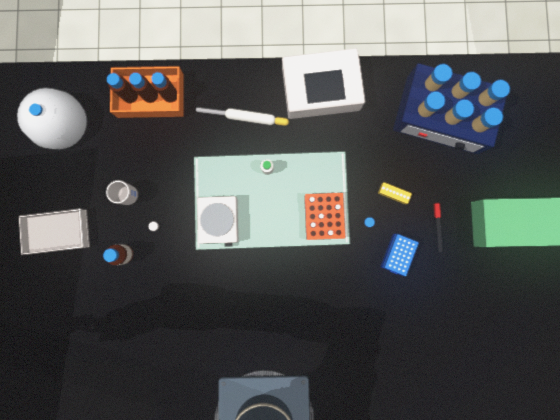

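View pics/s0.png

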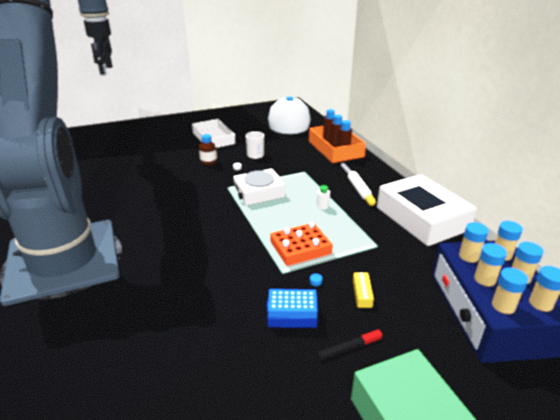

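The top view shows the stirrer at (217,220), the rack at (325,215), the tip box at (401,255) and the strip at (395,192). It also shows the beaker at (122,193), the amber bottle at (118,254), the white bottle at (266,166) and the pen at (438,225). The side view agrees. The measured positions fit the given layout: the mat is at (0.573, -0.028) with a yaw of about 1°, so the box target is about (0.523, -0.029).

Emit:
step_arm(motion="6 -4 0 0 0 0; 12 -8 0 0 0 0; 18 -13 0 0 0 0; 23 -18 0 0 0 0; 27 -23 0 0 0 0; 30 -29 0 0 0 0; 32 -35 0 0 0 0; 33 -41 0 0 0 0; 34 -47 0 0 0 0; 34 -53 0 0 0 0", grip=8.5)

```text
t: 2.6
position: [0.5235, 0.1566, 0.2315]
tcp_rot: [[-0.961, 0.276, 0.001], [0.276, 0.961, 0.0], [-0.001, 0.0, -1.0]]
ft_force: [0.5, 0.5, 0.5]
gripper_width: 0.995
gripper_force: 0.0
```

Emit:
step_arm(motion="0 -6 0 0 0 0; 0 -12 0 0 0 -2; 0 -18 0 0 0 -4; -1 -24 0 0 0 -6; -3 -29 0 0 0 -8; -5 -34 0 0 0 -8; -7 -39 0 0 0 -8; -9 -44 -1 0 0 -8; -10 -48 -2 0 0 -8; -10 -48 -2 0 0 -8")

```text
t: 3.85
position: [0.4209, -0.3246, 0.2108]
tcp_rot: [[-0.911, 0.412, -0.001], [0.412, 0.911, -0.001], [0.001, -0.002, -1.0]]
ft_force: [-0.5, -0.2, -0.7]
gripper_width: 0.997
gripper_force: 0.0
```

Run:
```python
from h import *
s=sense(); print(s['t'],s['position'],s['joints'],np.degrees(np.arctan2(s['tcp_rot'][1][1],s['tcp_rot'][0][1])))
d=save('wrist','w1.png')
for n,z in (('tipbox_c',.045),('strip_c',.024),('pen_c',.0065)):
    print(n,[(np.round(r['xyz'],3),r['score']) for r in place_of('wrist',n)[:2]])
    r=trace('wrist',n)
    if r: print(r[0]['score'],rect(d,r[0]['pixels'],z))
```

```text
3.85 [ 0.42088061 -0.32455569  0.21081351] [ 0.40385564  0.39307288  0.23215503  1.85065016 -0.10973157  0.91069453
  1.83212382] 65.6476950879748
tipbox_c [(array([ 0.426, -0.364,  0.022]), 0.94)]
0.77 (array([ 418.9, -358.8]), array([97.5, 59.7]), -22.5)
strip_c [(array([ 0.586, -0.354,  0.01 ]), 0.7), (array([ 0.531, -0.168,  0.002]), 0.36)]
0.73 (array([ 576. , -355.5]), array([78.3, 42.8]), 66.8)
pen_c [(array([ 0.492, -0.474,  0.005]), 0.78)]
0.6 (array([ 491.7, -471.7]), array([133.9,  17.2]), 0.9)
```

View pics/w1.png

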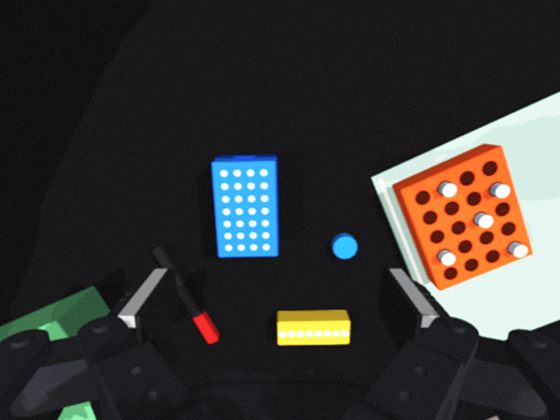

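The wrist view shows the box at (245,207), almost square to the picture. The strip is at (313,328) and the pen at (187,297), well clear. Going down on the box.

Emit:
step_arm(motion="0.2 -3.6 -4 0 0 2; 0.2 -3.6 -9 0 0 2; 0.2 -3.6 -12 0 0 2; 0.2 -3.6 -12 0 0 2; 0.2 -3.6 -12 0 0 2")

```text
t: 4.82
position: [0.4256, -0.3575, 0.0925]
tcp_rot: [[-0.927, 0.375, 0.001], [0.375, 0.927, -0.001], [-0.001, -0.0, -1.0]]
ft_force: [-0.2, 0.1, 1.1]
gripper_width: 0.997
gripper_force: 0.0
```

Emit:
step_arm(motion="-0.2 -0.3 -4 0 0 0; -0.2 -0.3 -7 0 0 0; -0.2 -0.3 -8 0 0 0; -0.2 -0.3 -8 0 0 0")

```text
t: 5.32
position: [0.4233, -0.3606, 0.0121]
tcp_rot: [[-0.927, 0.375, 0.001], [0.375, 0.927, -0.001], [-0.001, -0.0, -1.0]]
ft_force: [-0.0, 0.3, 0.4]
gripper_width: 0.995
gripper_force: 0.0
```

Emit:
step_arm(motion="0 0 0 0 0 0; 0 0 0 0 0 0; 0 0 0 0 0 0; 0 0 0 0 0 0; 0 0 0 0 0 0; 0 0 0 0 0 0; 0 0 0 0 0 0; 0 0 0 0 0 0", grip=5, grip_force=40)

```text
t: 6.32
position: [0.4236, -0.3609, 0.0128]
tcp_rot: [[-0.927, 0.375, 0.002], [0.375, 0.927, -0.001], [-0.002, -0.0, -1.0]]
ft_force: [-1.6, 0.4, 6.8]
gripper_width: 0.683
gripper_force: 41.5
```

Emit:
step_arm(motion="0 0 3 0 0 0; 0 0 7 0 0 0; 0 0 11 0 0 0; 0 0 11 0 0 0; 0 0 11 0 0 0")

```text
t: 6.95
position: [0.4227, -0.36, 0.1213]
tcp_rot: [[-0.927, 0.375, 0.0], [0.375, 0.927, 0.0], [-0.0, 0.0, -1.0]]
ft_force: [-0.0, 0.4, -1.7]
gripper_width: 0.683
gripper_force: 44.7
```

Emit:
step_arm(motion="2 5 0 0 0 3; 4 10 0 0 0 8; 6 15 0 0 0 13; 8 20 0 0 0 18; 9 25 0 0 0 23; 10 30 0 0 0 23; 10 33.1 0 0 0 23; 10 33.1 0 0 0 23; 10 33.1 0 0 0 23")

```text
t: 8.07
position: [0.5222, -0.0301, 0.1205]
tcp_rot: [[-1.0, -0.017, -0.002], [-0.017, 1.0, -0.001], [0.002, -0.001, -1.0]]
ft_force: [-1.0, -0.2, -0.7]
gripper_width: 0.686
gripper_force: 44.7
```

Run:
```python
from h import *
s=sense(); print(s['t'],s['position'],np.degrees(np.arctan2(s['tcp_rot'][1][1],s['tcp_rot'][0][1])))
for c in ('wrist','top','side'):
  d=get_image(c)
  for n in ('tipbox_c','rack','stirrer','mat'):
    print(c,n,[(np.round(r['xyz'],3),round(r['score'],2)) for r in place_of(c,n)[:1]])
  if c=='top':save(c,'t1.png')
  for n,z in (('rack',.032),('stirrer',.046),('mat',.002)):
    r=trace(c,n)
    if r: print(n,r[0]['score'],rect(d,r[0]['pixels'],z))
```

```text
8.075 [ 0.52221528 -0.03011865  0.12050354] 90.94702607144771
wrist tipbox_c [(array([ 0.521, -0.032,  0.13 ]), 0.55)]
wrist rack [(array([ 0.524, -0.169,  0.   ]), 0.9)]
wrist stirrer [(array([0.522, 0.107, 0.   ]), 0.8)]
wrist mat []
rack 0.88 (array([ 524.8, -163.3]), array([120.8, 109. ]), 1.1)
stirrer 0.8 (array([514.7, 101.6]), array([128.2, 112.2]), 1.5)
mat 0.95 (array([526. , -29.2]), array([410. , 155.9]), -89.0)
top tipbox_c []
top rack [(array([ 0.523, -0.169,  0.004]), 0.91)]
top stirrer [(array([0.523, 0.113, 0.003]), 0.77)]
top mat []
rack 0.84 (array([ 525.8, -166.7]), array([120.1, 102.4]), 0.1)
stirrer 0.85 (array([519.7, 126. ]), array([123.8,  72.3]), -0.3)
mat 0.75 (array([573.3, -26.5]), array([413.7, 252.6]), -88.9)
side tipbox_c [(array([ 0.525, -0.031,  0.129]), 0.62)]
side rack [(array([0.523, 0.107, 0.003]), 0.7)]
side stirrer [(array([0.525, 0.11 , 0.004]), 0.75)]
side mat [(array([ 0.574, -0.026, -0.002]), 0.89)]
rack 0.73 (array([ 520.6, -182.4]), array([131.8, 129.8]), 3.5)
stirrer 0.62 (array([495.5,  74.8]), array([169.9, 128.3]), -77.5)
mat 0.94 (array([573.8, -30.4]), array([411.1, 250.4]), -88.7)
```

Emit:
step_arm(motion="0 0.1 -4 0 0 0; 0 0.1 -8 0 0 0; 0 0.1 -10 0 0 0; 0 0.1 -10.5 0 0 0; 0 0.1 -10.5 0 0 0; 0 0.1 -10.5 0 0 0")

```text
t: 10.07
position: [0.5235, -0.0284, 0.0172]
tcp_rot: [[-1.0, -0.017, 0.002], [-0.017, 1.0, -0.0], [-0.002, -0.0, -1.0]]
ft_force: [-0.1, -0.1, -1.7]
gripper_width: 0.681
gripper_force: 44.7
```

Emit:
step_arm(motion="0 0 0 0 0 0; 0 0 0 0 0 0; 0 0 0 0 0 0; 0 0 0 0 0 0; 0 0 4 0 0 0; 0 0 9 0 0 0; 0 0 14 0 0 0; 0 0 14 0 0 0", grip=8.5)

```text
t: 11.08
position: [0.5249, -0.0285, 0.1599]
tcp_rot: [[-1.0, -0.017, 0.007], [-0.017, 1.0, 0.0], [-0.007, 0.0, -1.0]]
ft_force: [0.2, -0.3, -0.5]
gripper_width: 0.995
gripper_force: 0.0
```

Emit:
step_arm(motion="1 -4 0 0 0 -10; 2 -8 0 0 0 -20; 3 -12 0 0 0 -30; 4 -16 0 0 0 -40; 4 -20 0 0 0 -50; 5 -24 0 0 0 -60; 5 -28 0 0 0 -70; 5.9 -32.7 0 0 0 -80; 5.9 -32.7 0 0 0 -90; 5.9 -32.7 0 0 0 -100")

```text
t: 12.32
position: [0.581, -0.3559, 0.1548]
tcp_rot: [[0.164, 0.986, -0.002], [0.986, -0.164, 0.001], [0.0, -0.002, -1.0]]
ft_force: [-0.5, 0.4, 1.1]
gripper_width: 0.998
gripper_force: 0.0
```

Run:
```python
from h import *
s=sense(); print(s['t'],s['position'],np.degrees(np.arctan2(s['tcp_rot'][1][1],s['tcp_rot'][0][1])))
d=save('wrist','w2.png')
for c in ('wrist','top','side'):
  d=get_image(c)
  for n in ('tipbox_c','strip_c'):
    print(c,n,[(np.round(r['xyz'],3),round(r['score'],2)) for r in place_of(c,n)[:1]])
  for n,z in (('tipbox_c',.047),('strip_c',.024)):
    r=trace(c,n)
    if r: print(n,r[0]['score'],rect(d,r[0]['pixels'],z))
```

```text
12.325 [ 0.58104594 -0.35592188  0.1547558 ] -9.437537239545609
wrist tipbox_c []
wrist strip_c [(array([ 0.585, -0.354,  0.008]), 0.58)]
strip_c 0.94 (array([ 584.6, -355.7]), array([82.1, 31.3]), 66.6)
top tipbox_c [(array([ 0.524, -0.029,  0.022]), 0.6)]
top strip_c [(array([ 0.582, -0.358,  0.014]), 0.78)]
tipbox_c 0.56 (array([519.3, -28.5]), array([92.7, 61.7]), -1.0)
strip_c 0.72 (array([ 587.5, -344.8]), array([65. , 33.9]), 70.3)
side tipbox_c [(array([ 0.522, -0.031,  0.021]), 0.59)]
side strip_c [(array([ 0.59 , -0.359,  0.012]), 0.94)]
tipbox_c 0.26 (array([ 472.4, -499.2]), array([125.1,  18.6]), 1.0)
strip_c 0.63 (array([ 580.6, -367.7]), array([98.6, 34.8]), 66.7)
```

View pics/w2.png

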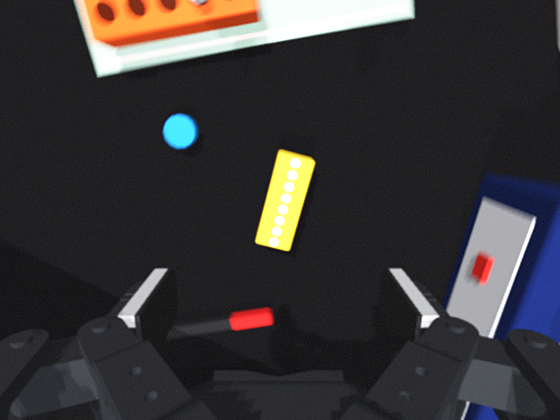

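The wrist view shows the strip at (285,201), about 13° off the closing axis. Its surroundings are clear, with the pen tip at (250,319).

Emit:
step_arm(motion="0.4 0 -3 0 0 -10; 0.4 0 -6 0 0 -14; 0.4 0 -9 0 0 -14; 0.4 0 -12 0 0 -14; 0.4 0 -14 0 0 -14; 0.4 0 -14 0 0 -14", grip=6)

```text
t: 13.88
position: [0.5852, -0.3548, 0.015]
tcp_rot: [[0.391, 0.92, -0.002], [0.92, -0.391, 0.001], [0.0, -0.002, -1.0]]
ft_force: [0.1, 0.2, 0.5]
gripper_width: 0.705
gripper_force: 0.0
```

Emit:
step_arm(motion="0 -0.1 -0.6 0 0 0; 0 -0.1 -1.1 0 0 0; 0 -0.1 -1.1 0 0 0")

```text
t: 14.25
position: [0.5859, -0.3563, 0.0054]
tcp_rot: [[0.391, 0.92, 0.0], [0.92, -0.391, 0.0], [0.0, 0.0, -1.0]]
ft_force: [-0.4, -0.5, 0.8]
gripper_width: 0.702
gripper_force: 0.0
```

Emit:
step_arm(motion="0 0 0 0 0 0; 0 0 0 0 0 0; 0 0 0 0 0 0; 0 0 0 0 0 0; 0 0 0 0 0 0; 0 0 0 0 0 0; 0 0 0 0 0 0; 0 0 0 0 0 0", grip=2, grip_force=30)

```text
t: 15.25
position: [0.586, -0.3565, 0.0057]
tcp_rot: [[0.391, 0.92, 0.001], [0.92, -0.391, -0.0], [-0.0, 0.001, -1.0]]
ft_force: [-0.6, 0.3, 5.5]
gripper_width: 0.339
gripper_force: 31.2
```

Emit:
step_arm(motion="0 0 3 0 0 0; 0 0 8 0 0 0; 0 0 13 0 0 0; 0 0 13 0 0 0; 0 0 13 0 0 0")

```text
t: 15.88
position: [0.5856, -0.3557, 0.1345]
tcp_rot: [[0.391, 0.92, -0.001], [0.92, -0.391, 0.001], [0.001, -0.001, -1.0]]
ft_force: [-0.4, -0.1, -0.5]
gripper_width: 0.343
gripper_force: 30.5
```

Emit:
step_arm(motion="-1 4 0 0 0 -8; -1 8 0 0 0 -17; -2 13 0 0 0 -26; -3 18 0 0 0 -35; -4 23 0 0 0 -44; -5 28 0 0 0 -53; -6.3 32.6 0 0 0 -62; -6.3 32.6 0 0 0 -66; -6.3 32.6 0 0 0 -66; -6.3 32.6 0 0 0 -66")

```text
t: 17.12
position: [0.5225, -0.031, 0.1347]
tcp_rot: [[1.0, 0.017, -0.001], [0.017, -1.0, -0.001], [-0.001, 0.001, -1.0]]
ft_force: [0.2, -0.1, -0.4]
gripper_width: 0.342
gripper_force: 30.4
```

Run:
```python
from h import *
s=sense(); print(s['t'],s['position'],np.degrees(np.arctan2(s['tcp_rot'][1][1],s['tcp_rot'][0][1])))
save('wrist','w3.png')
for c in ('wrist','top','side'):
  d=get_image(c)
  for n in ('tipbox_c','strip_c'):
    print(c,n,[(np.round(r['xyz'],3),round(r['score'],2)) for r in place_of(c,n)[:1]])
  for n,z in (('tipbox_c',.047),('strip_c',.15)):
    r=trace(c,n)
    if r: print(n,r[0]['score'],rect(d,r[0]['pixels'],z))
```

```text
17.125 [ 0.52251861 -0.03101336  0.13473179] -88.99879034363447
wrist tipbox_c []
wrist strip_c [(array([ 0.522, -0.032,  0.14 ]), 0.96)]
tipbox_c 0.91 (array([533.1, -29.1]), array([79.6, 57.4]), 0.0)
strip_c 0.8 (array([522.4, -31.7]), array([84.4, 30.1]), 0.8)
top tipbox_c [(array([ 0.525, -0.17 ,  0.006]), 0.25)]
top strip_c []
side tipbox_c [(array([ 0.524, -0.031,  0.023]), 0.64)]
side strip_c [(array([ 0.523, -0.032,  0.142]), 0.6)]
tipbox_c 0.92 (array([512. , -58.2]), array([115.9, 112.9]), 89.4)
strip_c 0.68 (array([492.9, -40. ]), array([76.3, 40.1]), 73.1)
```

View pics/w3.png

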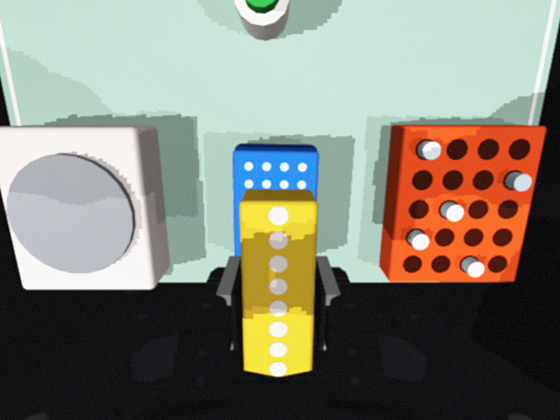

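The wrist view shows the strip held level at (279,285), parallel to the box below it, which sits midway between stirrer and rack. Lowering it now.

Emit:
step_arm(motion="0 0.15 -4 0 0 0; 0 0.15 -7 0 0 0; 0 0.15 -7.8 0 0 0; 0 0.15 -8.1 0 0 0; 0 0.15 -8.1 0 0 0; 0 0.15 -8.1 0 0 0")

```text
t: 18.68
position: [0.5233, -0.0289, 0.0551]
tcp_rot: [[1.0, 0.017, 0.001], [0.017, -1.0, 0.0], [0.001, -0.0, -1.0]]
ft_force: [0.1, 0.0, -0.0]
gripper_width: 0.346
gripper_force: 30.5
```

Emit:
step_arm(motion="0 0 0 0 0 0; 0 0 0 0 0 0; 0 0 0 0 0 0; 0 0 0 0 0 0; 0 0 3 0 0 0; 0 0 7 0 0 0; 0 0 12 0 0 0; 0 0 12 0 0 0; 0 0 12 0 0 0", grip=5)

```text
t: 19.8
position: [0.5226, -0.0284, 0.174]
tcp_rot: [[1.0, 0.017, -0.0], [0.017, -1.0, 0.001], [-0.0, -0.001, -1.0]]
ft_force: [-0.0, 0.3, 0.0]
gripper_width: 0.584
gripper_force: 0.0
```

Run:
```python
from h import *
s=sense(); print(s['t'],s['position'])
save('wrist','w4.png')
for c in ('wrist','top','side'):
  d=get_image(c)
  for n in ('tipbox_c','strip_c','beaker_c','amber_c','stirrer'):
    print(c,n,[(np.round(r['xyz'],3),round(r['score'],2)) for r in place_of(c,n)[:1]])
```

```text
19.8 [ 0.5226179  -0.02843561  0.17397867]
wrist tipbox_c [(array([ 0.571, -0.025,  0.003]), 0.71)]
wrist strip_c [(array([ 0.521, -0.029,  0.059]), 0.89)]
wrist beaker_c []
wrist amber_c []
wrist stirrer [(array([0.52 , 0.106, 0.002]), 0.93)]
top tipbox_c []
top strip_c []
top beaker_c [(array([0.597, 0.358, 0.033]), 0.56)]
top amber_c [(array([0.438, 0.366, 0.04 ]), 0.96)]
top stirrer []
side tipbox_c [(array([ 0.525, -0.032,  0.025]), 0.55)]
side strip_c [(array([ 0.525, -0.029,  0.056]), 0.61)]
side beaker_c [(array([0.597, 0.359, 0.037]), 0.59)]
side amber_c [(array([0.435, 0.369, 0.047]), 0.63)]
side stirrer [(array([0.522, 0.109, 0.004]), 0.58)]
```

View pics/w4.png

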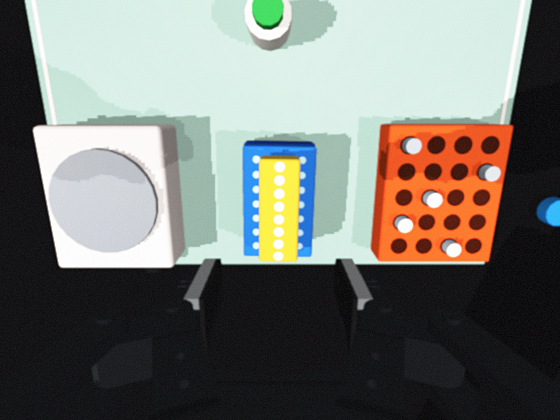

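The wrist view shows the strip at (279,210) lying on the box (about 245–315 by 148–256). I'm checking how well it is centred from the pixels.

Run:
```python
from h import *
d=get_image('wrist'); im=cv2.cvtColor(d['image'],cv2.COLOR_RGB2HSV)
y=cv2.inRange(im,(20,90,90),(36,255,255)); b=cv2.inRange(im,(100,120,150),(125,255,255))
b[:,400:]=0
print(rect(d,y>0,.071)); 
b=cv2.morphologyEx(b|y,cv2.MORPH_CLOSE,np.ones((5,5)))
for rows in range(140,268,4): 
  x=np.where(b[rows,200:360])[0]
  if len(x): print(rows,200+x.min(),200+x.max(),end=' | ')
x=np.where((b>0)[:,250])[0]; print(x.min(),x.max()); print(ray(d,250,x.min(),.047),ray(d,250,x.max(),.047))
x=np.where((b>0)[200,:])[0];x=x[(x>200)&(x<360)]; print(ray(d,x.min(),200,.047),ray(d,x.max(),200,.047))
```

```text
(array([523. , -29.8]), array([80.8, 28.6]), 0.1)
144 244 244 | 148 242 315 | 152 242 315 | 156 242 315 | 160 242 314 | 164 242 314 | 168 242 314 | 172 242 314 | 176 242 314 | 180 243 313 | 184 243 313 | 188 243 313 | 192 243 313 | 196 243 313 | 200 243 312 | 204 243 312 | 208 243 312 | 212 243 312 | 216 243 312 | 220 243 312 | 224 243 311 | 228 243 311 | 232 243 311 | 236 243 311 | 240 243 310 | 244 243 310 | 248 243 310 | 252 243 310 | 256 259 308 | 260 260 295 | 145 255
[ 0.56857924 -0.00719418  0.047     ] [ 0.47697103 -0.00673103  0.047     ]
[ 0.52476061 -0.00132389  0.047     ] [ 0.52573451 -0.05700353  0.047     ]
```

Emit:
step_arm(motion="1 6 0 0 0 0; 2 12 0 0 0 0; 3 18 0 0 0 0; 4 24 0 0 0 0; 6 30 0 0 0 0; 7 36 0 0 0 0; 7.4 38.7 0 0 0 0; 7.4 38.7 0 0 0 0; 7.4 38.7 0 0 0 0", grip=8.5)

```text
t: 21.92
position: [0.5968, 0.3569, 0.1743]
tcp_rot: [[1.0, 0.016, 0.0], [0.016, -1.0, -0.001], [-0.0, 0.001, -1.0]]
ft_force: [-0.8, -0.6, 0.5]
gripper_width: 0.992
gripper_force: 0.0
```

Run:
```python
from h import *
s=sense(); print(s['t'],s['position'],s['joints'])
d=save('wrist','w5.png')
for n in ('beaker_c','amber_c','stirrer'):
    print(n,[(np.round(r['xyz'],3),round(r['score'],2)) for r in place_of('wrist',n)[:1]])
```

```text
21.925 [0.59684817 0.35685367 0.1742993 ] [-1.1178029   0.92117778  1.12779289  1.47028117 -0.84594651  1.2880393
 -1.46195432]
beaker_c [(array([0.596, 0.357, 0.032]), 0.73)]
amber_c [(array([0.436, 0.369, 0.043]), 0.91)]
stirrer [(array([0.52 , 0.107, 0.004]), 0.89)]
```

View pics/w5.png

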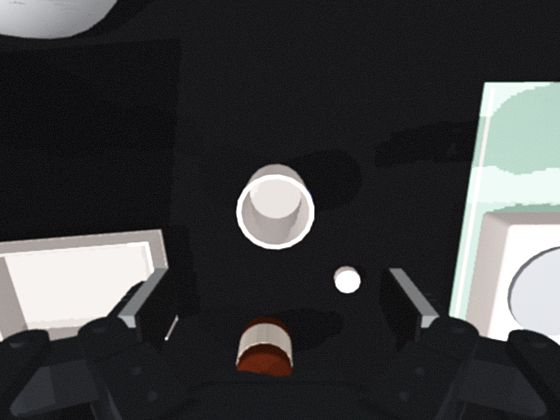

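The wrist view shows the beaker rim at (275,212), with clear space on both sides where the fingers go down.

Emit:
step_arm(motion="0 0.1 -5 0 0 0; 0 0.1 -10 0 0 0; 0 0.1 -14 0 0 0; 0 0.1 -15 0 0 0; 0 0.1 -15 0 0 0; 0 0.1 -15 0 0 0")

```text
t: 22.88
position: [0.598, 0.3592, 0.0264]
tcp_rot: [[1.0, 0.017, 0.003], [0.017, -1.0, 0.001], [0.003, -0.001, -1.0]]
ft_force: [-0.3, -0.2, -0.3]
gripper_width: 0.996
gripper_force: 0.0
```

Emit:
step_arm(motion="0 0 0 0 0 0; 0 0 0 0 0 0; 0 0 0 0 0 0; 0 0 0 0 0 0; 0 0 0 0 0 0; 0 0 0 0 0 0; 0 0 0 0 0 0; 0 0 0 0 0 0", grip=5, grip_force=25)

```text
t: 23.88
position: [0.5974, 0.3593, 0.0255]
tcp_rot: [[1.0, 0.017, 0.001], [0.017, -1.0, 0.001], [0.001, -0.001, -1.0]]
ft_force: [-1.5, -0.4, 7.1]
gripper_width: 0.654
gripper_force: 25.7
```

Emit:
step_arm(motion="0 0 3 0 0 0; 0 0 8 0 0 0; 0 0 14 0 0 0; 0 0 14 0 0 0; 0 0 14 0 0 0")

```text
t: 24.5
position: [0.5964, 0.3594, 0.1639]
tcp_rot: [[1.0, 0.017, -0.001], [0.017, -1.0, 0.001], [-0.001, -0.001, -1.0]]
ft_force: [1.2, 0.5, -1.4]
gripper_width: 0.655
gripper_force: 26.9
```

Emit:
step_arm(motion="-1 -6 0 0 0 0; -3 -12 0 0 0 0; -5 -18 0 0 0 0; -7 -23 0 0 0 0; -7.5 -24.9 0 0 0 0; -7.5 -24.9 0 0 0 0; -7.5 -24.9 0 0 0 0")

```text
t: 25.38
position: [0.5222, 0.1119, 0.1636]
tcp_rot: [[1.0, 0.019, -0.001], [0.019, -1.0, 0.0], [-0.001, -0.0, -1.0]]
ft_force: [0.2, -0.1, -0.3]
gripper_width: 0.654
gripper_force: 27.0
```

Run:
```python
from h import *
s=sense(); print(s['t'],s['position'],s['joints'])
for c in ('wrist','top','side'):
  d=save(c,c+'6.png')
  for n in ('beaker_c','stirrer','rack','mat'):
    print(c,n,[(np.round(r['xyz'],3),round(r['score'],2)) for r in place_of(c,n)[:1]])
```

```text
25.375 [0.52219681 0.11188551 0.16357812] [-0.95787869  0.72498335  1.14666588  1.92021533 -0.78054069  1.0332516
 -1.01160944]
wrist beaker_c [(array([0.52 , 0.109, 0.174]), 0.68)]
wrist stirrer [(array([0.522, 0.108, 0.001]), 0.71)]
wrist rack []
wrist mat [(array([ 0.569, -0.024, -0.001]), 0.71)]
top beaker_c [(array([0.521, 0.112, 0.172]), 0.38)]
top stirrer [(array([0.524, 0.111, 0.003]), 0.9)]
top rack [(array([ 0.525, -0.168,  0.005]), 0.97)]
top mat [(array([ 0.573, -0.029, -0.001]), 0.69)]
side beaker_c [(array([0.525, 0.11 , 0.177]), 0.97)]
side stirrer [(array([0.524, 0.108, 0.005]), 0.69)]
side rack [(array([ 0.522, -0.168,  0.004]), 0.7)]
side mat [(array([ 0.575, -0.029,  0.   ]), 0.85)]
```

View pics/wrist6.png

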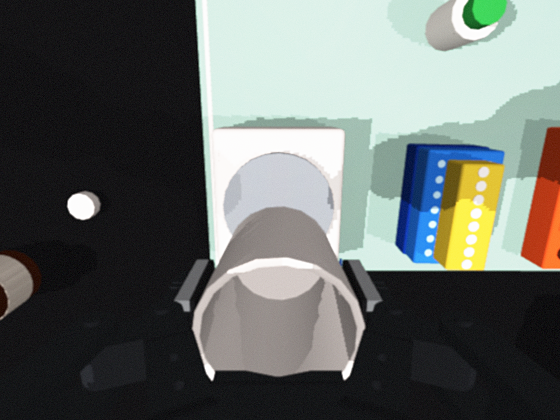

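The wrist view shows the beaker held upright, with the plate at (279,200) under it and lined up sideways.

Emit:
step_arm(motion="0 -0.1 -4 0 0 0; 0 -0.1 -7 0 0 0; 0 -0.1 -8.2 0 0 0; 0 -0.1 -8.5 0 0 0; 0 -0.1 -8.5 0 0 0; 0 -0.1 -8.5 0 0 0")

```text
t: 26.88
position: [0.5223, 0.1092, 0.0801]
tcp_rot: [[1.0, 0.017, 0.001], [0.017, -1.0, 0.0], [0.001, -0.0, -1.0]]
ft_force: [-0.1, 0.6, -0.8]
gripper_width: 0.65
gripper_force: 27.0
```

Emit:
step_arm(motion="0 0 0 0 0 0; 0 0 0 0 0 0; 0 0 0 0 0 0; 0 0 0 0 0 0; 0 0 3 0 0 0; 0 0 7 0 0 0; 0 0 11 0 0 0; 0 0 11 0 0 0; 0 0 11 0 0 0", grip=8)

```text
t: 28.0
position: [0.5215, 0.1095, 0.1888]
tcp_rot: [[1.0, 0.017, -0.001], [0.017, -1.0, 0.001], [-0.001, -0.001, -1.0]]
ft_force: [-0.4, 0.3, 0.2]
gripper_width: 0.937
gripper_force: 0.0
```

Run:
```python
from h import *
s=sense(); print(s['t'],s['position'])
for c in ('wrist','top','side'):
  d=save(c,c+'7.png')
  for n in ('beaker_c','stirrer','tipbox_c','strip_c'):
    print(c,n,[(np.round(r['xyz'],3),round(r['score'],2)) for r in place_of(c,n)[:1]])
```

```text
28.0 [0.52147473 0.10947999 0.18879523]
wrist beaker_c [(array([0.52 , 0.106, 0.086]), 0.84)]
wrist stirrer [(array([ 0.525, -0.032,  0.028]), 0.34)]
wrist tipbox_c [(array([ 0.523, -0.032,  0.029]), 0.82)]
wrist strip_c [(array([ 0.524, -0.026,  0.058]), 0.57)]
top beaker_c [(array([ 0.519, -0.026,  0.058]), 0.38)]
top stirrer [(array([ 0.522,  0.109, -0.001]), 0.69)]
top tipbox_c [(array([ 0.524, -0.027,  0.021]), 0.98)]
top strip_c [(array([ 0.519, -0.028,  0.055]), 0.93)]
side beaker_c [(array([0.524, 0.108, 0.088]), 0.77)]
side stirrer [(array([0.523, 0.11 , 0.005]), 0.69)]
side tipbox_c [(array([ 0.525, -0.03 ,  0.021]), 0.72)]
side strip_c [(array([ 0.526, -0.032,  0.056]), 0.59)]
```

View pics/wrist7.png

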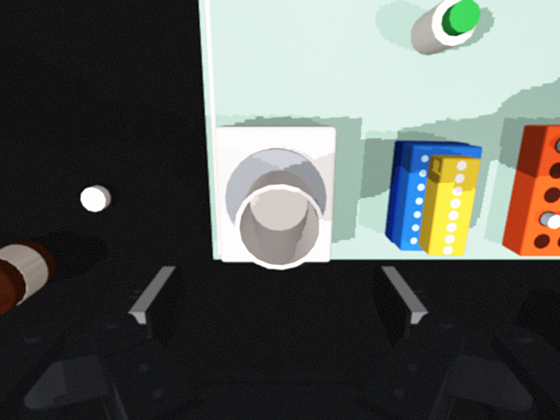

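The wrist view shows the beaker upright on the plate, rim centre (281,228), plate (277,200). Next I check its centring and the tray clearance at the amber bottle.

Run:
```python
from h import *
d=get_image('wrist')
print('rim',ray(d,281,227.5,.122),'plate',(ray(d,225,195,.052)+ray(d,328,195,.052))/2,'platefar',ray(d,276,148,.052))
d=get_image('top')
for p in ((88,245),(85,210)): print('tray',ray(d,*p,.03))
for p in ((153,226),): print('cap',ray(d,*p,.01))
print('ambercap',ray(d,110,256,.091))
r=trace('top','amber_c')[0]; ys,xs=np.where(r['pixels']); print(xs.min(),xs.max(),ys.min(),ys.max())
```

```text
rim [0.52096673 0.10642184 0.122     ] plate [0.52604857 0.10970613 0.052     ] platefar [0.56470478 0.1107307  0.052     ]
tray [0.46088098 0.4482808  0.03      ]
tray [0.55226624 0.45819267 0.03      ]
cap [0.50811635 0.28613887 0.01      ]
ambercap [0.4331182  0.36527253 0.091     ]Traceback (most recent call last):
  File "<stdin>", line 8, in <module>
IndexError: list index out of range
```

Emit:
step_arm(motion="0 6 0 0 0 0; 0 12 0 0 0 0; -2 18 0 0 0 0; -5 23 0 0 0 0; -8.6 25.7 0 0 0 0; -8.6 25.7 0 0 0 0; -8.6 25.7 -3 0 0 0; -8.6 25.7 -3 0 0 0", grip=8)

```text
t: 29.9
position: [0.4353, 0.3653, 0.1581]
tcp_rot: [[1.0, 0.016, -0.002], [0.016, -1.0, -0.002], [-0.002, 0.002, -1.0]]
ft_force: [0.6, -0.4, 0.4]
gripper_width: 0.937
gripper_force: 0.0
```

Run:
```python
from h import *
s=sense(); print(s['t'],s['position'],s['joints'])
for c in ('wrist','top','side'):
  d=save(c,c+'8.png')
  print(c,[(np.round(r['xyz'],3),round(r['score'],2)) for r in place_of(c,'amber_c')[:1]])
```

```text
29.9 [0.43530752 0.36529859 0.15812091] [-1.42509381  0.81873851  1.20277384  1.83953156 -0.85605889  1.12300365
 -1.45783101]
wrist [(array([0.439, 0.368, 0.044]), 0.56)]
top [(array([0.44 , 0.37 , 0.041]), 0.86)]
side [(array([0.432, 0.37 , 0.046]), 0.66)]
```

View pics/wrist8.png

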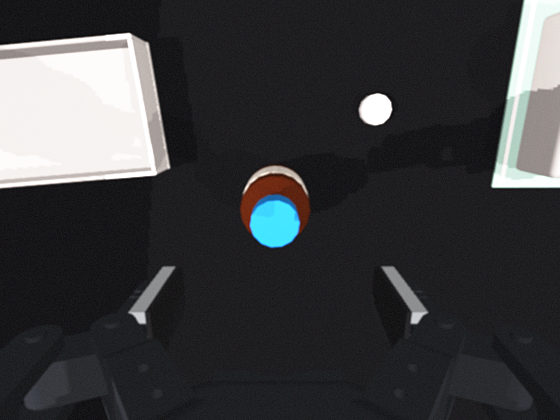

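The amber bottle's cap is at (275,222), centred between the fingers. The tray's edge, near (165,170), is clear of them.

Emit:
step_arm(motion="0.2 0.3 -4 0 0 0; 0.2 0.3 -8 0 0 0; 0.2 0.3 -12 0 0 0; 0.2 0.3 -12.8 0 0 0; 0.2 0.3 -12.8 0 0 0")

```text
t: 30.82
position: [0.4384, 0.3691, 0.0322]
tcp_rot: [[1.0, 0.017, 0.001], [0.017, -1.0, 0.0], [0.001, -0.0, -1.0]]
ft_force: [0.1, -0.4, 0.6]
gripper_width: 0.94
gripper_force: 0.0
```

Emit:
step_arm(motion="0 0 0 0 0 0; 0 0 0 0 0 0; 0 0 0 0 0 0; 0 0 0 0 0 0; 0 0 0 0 0 0; 0 0 0 0 0 0; 0 0 0 0 0 0; 0 0 0 0 0 0", grip=4.5, grip_force=40)

```text
t: 31.82
position: [0.4386, 0.3694, 0.033]
tcp_rot: [[1.0, 0.017, 0.002], [0.017, -1.0, 0.002], [0.002, -0.002, -1.0]]
ft_force: [-1.5, -1.5, 9.0]
gripper_width: 0.597
gripper_force: 40.3
```

Emit:
step_arm(motion="0 0 3 0 0 0; 0 0 8 0 0 0; 0 0 14 0 0 0; 0 0 17 0 0 0; 0 0 17 0 0 0")

```text
t: 32.45
position: [0.4388, 0.3695, 0.2041]
tcp_rot: [[1.0, 0.017, 0.003], [0.017, -1.0, 0.003], [0.003, -0.003, -1.0]]
ft_force: [0.1, 0.4, -2.8]
gripper_width: 0.592
gripper_force: 42.7
```

Emit:
step_arm(motion="4 -4 0 0 0 0; 8 -8 0 0 0 0; 12 -12 0 0 0 0; 16 -16 0 0 0 0; 19 -21 0 0 0 0; 20 -27 0 0 0 0; 20 -33 0 0 0 0; 20 -39 0 0 0 0; 20 -45 0 0 0 0; 20 -50 0 0 0 0")

```text
t: 33.7
position: [0.6369, -0.133, 0.2002]
tcp_rot: [[1.0, 0.016, -0.001], [0.016, -1.0, 0.0], [-0.001, -0.0, -1.0]]
ft_force: [0.7, 0.3, -1.6]
gripper_width: 0.59
gripper_force: 42.6
```

Emit:
step_arm(motion="0.4 -3.4 0 0 0 0; 0.4 -3.4 -3 0 0 0; 0.4 -3.4 -6 0 0 0; 0.4 -3.4 -6 0 0 0; 0.4 -3.4 -6 0 0 0")

```text
t: 34.33
position: [0.6419, -0.1651, 0.1419]
tcp_rot: [[1.0, 0.017, 0.0], [0.017, -1.0, -0.0], [0.0, 0.0, -1.0]]
ft_force: [-0.4, -0.2, -0.9]
gripper_width: 0.592
gripper_force: 42.7
```

Run:
```python
from h import *
s=sense(); print(s['t'],s['position'],s['joints'])
for c in ('wrist','top','side'):
  d=save(c,c+'9.png')
  for n in ('amber_c','rack','whitebottle_c'):
    print(c,n,[(np.round(r['xyz'],3),round(r['score'],2)) for r in place_of(c,n)[:1]])
```

```text
34.325 [ 0.64193556 -0.16505628  0.14186597] [-0.31427941  0.84349297  0.96842196  1.60154815 -0.75674861  1.11085765
 -0.70303829]
wrist amber_c [(array([ 0.639, -0.165,  0.152]), 0.64)]
wrist rack []
wrist whitebottle_c [(array([ 0.658, -0.019,  0.032]), 0.88)]
top amber_c [(array([ 0.525, -0.03 ,  0.023]), 0.19)]
top rack [(array([ 0.528, -0.167,  0.005]), 0.71)]
top whitebottle_c []
side amber_c [(array([ 0.64 , -0.166,  0.156]), 0.95)]
side rack [(array([ 0.521, -0.17 ,  0.002]), 0.67)]
side whitebottle_c [(array([ 0.664, -0.02 ,  0.033]), 0.62)]
```

View pics/side9.png

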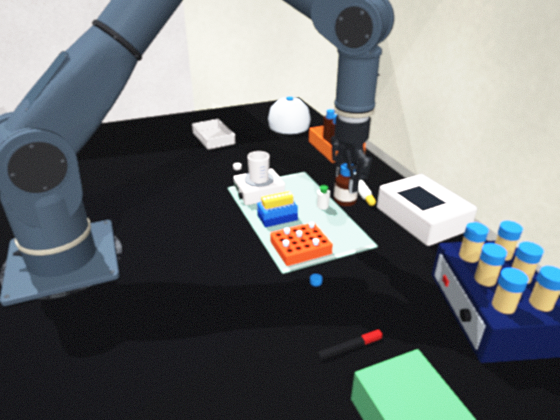

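The side view shows the bottle upright in the gripper at (346,187), clear of the white bottle at (323,197). The box, strip and beaker are all in place.

Emit:
step_arm(motion="0 -0.1 -4 0 0 0; 0 -0.1 -8 0 0 0; 0 -0.1 -10 0 0 0; 0 -0.1 -10.6 0 0 0; 0 -0.1 -10.6 0 0 0; 0 -0.1 -10.6 0 0 0")

```text
t: 35.67
position: [0.6425, -0.1663, 0.0364]
tcp_rot: [[1.0, 0.017, 0.002], [0.017, -1.0, -0.001], [0.002, 0.001, -1.0]]
ft_force: [-0.5, 0.2, -1.5]
gripper_width: 0.596
gripper_force: 42.6
```

Emit:
step_arm(motion="0 0 0 0 0 0; 0 0 0 0 0 0; 0 0 0 0 0 0; 0 0 0 0 0 0; 0 0 3 0 0 0; 0 0 8 0 0 0; 0 0 13 0 0 0; 0 0 19 0 0 0; 0 0 19 0 0 0; 0 0 19 0 0 0", grip=8)

```text
t: 36.92
position: [0.6417, -0.1655, 0.2249]
tcp_rot: [[1.0, 0.017, -0.0], [0.017, -1.0, 0.001], [-0.0, -0.001, -1.0]]
ft_force: [-0.5, 0.7, -0.9]
gripper_width: 0.939
gripper_force: 0.0
```

Emit:
step_arm(motion="0 -5 0 0 0 0; 0 -10 0 0 0 0; 0 -15 0 0 0 0; -3 -20 0 0 0 0; -3 -20 0 0 0 0; -3 -20 0 0 0 0")

```text
t: 37.67
position: [0.6117, -0.3652, 0.2236]
tcp_rot: [[1.0, 0.016, -0.001], [0.016, -1.0, 0.002], [-0.001, -0.002, -1.0]]
ft_force: [0.3, 1.0, -0.2]
gripper_width: 0.937
gripper_force: 0.0
```

Run:
```python
from h import *
s=sense(); print(s['t'],s['position'])
for c in ('top','side'):
  d=save(c,c+'10.png')
  for n in 'tipbox_c strip_c beaker_c stirrer amber_c rack whitebottle_c pen_c'.split():
    print(c,n,[(np.round(r['xyz'],3),round(r['score'],2)) for r in place_of(c,n)[:1]])
a=cv2.imread('pics/top10.png')[130:280,170:460];b=cv2.imread('pics/side10.png')[130:290,210:420]
cv2.imwrite('pics/fin.png',np.vstack([cv2.resize(a,(580,300)),cv2.resize(b,(394,300)) if 0 else cv2.resize(b,(580,300))]))
```

```text
37.675 [ 0.61170663 -0.36522182  0.22361872]
top tipbox_c [(array([ 0.524, -0.028,  0.022]), 0.49)]
top strip_c [(array([ 0.52 , -0.026,  0.059]), 0.51)]
top beaker_c [(array([0.519, 0.108, 0.084]), 0.5)]
top stirrer [(array([0.519, 0.113, 0.004]), 0.6)]
top amber_c [(array([ 0.642, -0.167,  0.043]), 0.74)]
top rack [(array([ 0.488, -0.47 ,  0.005]), 0.26)]
top whitebottle_c [(array([ 0.661, -0.019,  0.038]), 0.7)]
top pen_c [(array([ 0.492, -0.472,  0.004]), 0.72)]
side tipbox_c [(array([ 0.526, -0.031,  0.025]), 0.75)]
side strip_c [(array([ 0.526, -0.03 ,  0.059]), 0.56)]
side beaker_c [(array([0.523, 0.109, 0.089]), 0.6)]
side stirrer [(array([0.522, 0.109, 0.006]), 0.67)]
side amber_c [(array([ 0.636, -0.168,  0.049]), 0.65)]
side rack [(array([ 0.526, -0.17 ,  0.003]), 0.75)]
side whitebottle_c [(array([ 0.661, -0.018,  0.032]), 0.62)]
side pen_c [(array([ 0.491, -0.466,  0.012]), 0.78)]
```

View pics/fin.png

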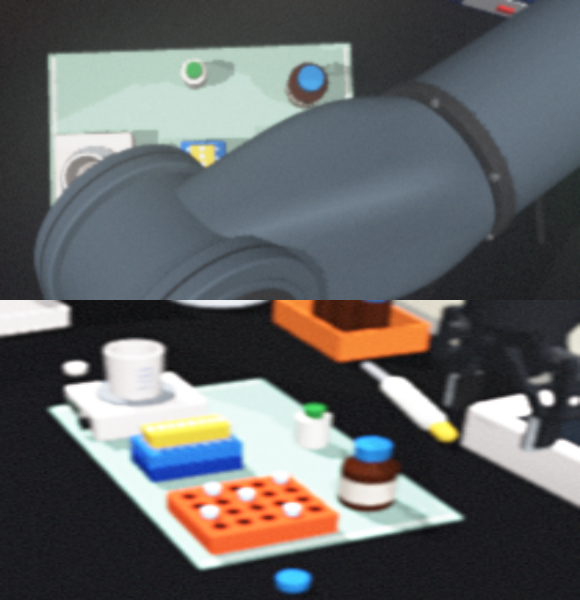

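The final side crop shows the strip on the box at (187,447), the beaker on the plate at (135,370) and the amber bottle upright behind the rack at (370,475). The bystanders have not moved and the gripper is clear of everything. Handing in.

```bash
python3 -c "
from plant import *
print(job_done())"
```

```text
the job is handed in; nothing more can be done
None
```

I handed the job in at about 38 s: in the final pictures the tip box, strip block, beaker and amber bottle are all placed within tolerance, and the white bottle and pen have not moved; no verdict came back.

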